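# Load the counting slide under the microscope's stage clips

## Robot

A 6-joint arm with a two-finger parallel gripper is mounted at the origin on the work surface. World frame = base frame: x ahead of the robot, y to its left, z up, the work surface at z = 0. Lengths are in mm, angles in degrees, forces in N, time in s.
With the tool pointing down it reaches from about 300 to 850 mm from the base axis. Payload 4.2 kg.
Tool frame: the origin (TCP) lies on the centre line of the jaws, within the pads' length; the fingertips stand 8 mm ahead of it and the grasp point (between the pads) lies 11 mm behind it; z points along the fingers, y is the line along which they close (so a half turn about z gives the same grasp; the last joint's range is limited). The gripper opens to 91 mm and grips with 3 to 60 N. Pads are 32 mm wide; open, the fingers measure 118 mm over their backs; the gripper's body (76 mm by 178 mm) begins 60 mm behind the grasp point.
Start: joints at [64.114, 18.312, 89.639, -0, 72.044, -1.146], TCP at [240.646, 522.239, 201.576] pointing down, gripper open.
Joint ranges: [-177.97, 177.97], [-48.28, 115.42], [12.27, 149.76], [-77.06, 257.06], [2.81, 150.46], [-146.56, 146.56]. Speed limits (degrees/s): [147.25, 147.25, 180, 180, 180, 180].

## Interface

Orientations are given as [roll, pitch, yaw] about the fixed x, y, z axes, in that order (R = Rz(yaw) Ry(pitch) Rx(roll)).
In Python, from workcell import telemetry, eyes, ticket gives the robot as it stands. The module is installed in compiled form; this text tells all that it offers.
- The arm moves only by the shell command python3 -m crank 'ROWS' [OPENING] [FORCE]. ROWS is JSON, a list of rows, each an object of numbers: "dx", "dy", "dz": the shift along the world's x, y, z normalised to -1 to 1, where 1 is 80 cm; "yaw": the turn about the world's z normalised to -1 to 1, where 1 is 5 degrees. A call has 1 to 10 rows; each row shifts and turns the commanded pose from where the row before left it; what a row does not reach is not made up. A row lasts 1/8 s, in which the tool goes at most 62.5 mm and 10.7 degrees, less where a joint would pass 70% of its speed; a pose out of reach is approached as far as the arm can. A call with a number of a shift or a turn outside -1 to 1 is refused whole. A call with a gripper value outside its range is refused whole. OPENING is the opening, from 0 (shut) to 1 (fully open), set as the call begins (- or left out, the last holds). The fingers move at their own pace and stop on an object; FORCE is the grip in N (left out, the last holds). Time passes only in rows, so rows that do not move let the fingers close. It gives the time, the measured TCP pose, the force, the opening and the grip force at its end, in the units of the state.
- telemetry.state(): the state, without advancing time (a new reading comes with each control period).
- eyes.grab_frame(name): name is "side" or "top"; returns the picture (400x640x3 uint8, red, green, blue); there is no depth.
- eyes.calibration(name): a dict with "camera_matrix" (3x3 intrinsics, pixels), "world_from_camera" (4x4, takes a point from camera to world coordinates). Camera axes: x right, y down, z forward; pixel columns grow to the right and rows downward; lengths in mm; the calibration is good to about 2 mm. A picture is of the moment at which its call begins. calibration takes no time and is no camera call.
- ticket.job_done(): hands the job in; it is judged then, once.
The state is a dict: "time_s": time; "qpos": joint angles; "qvel": joint speeds; "effort": joint torques, N m; "ee_pos": TCP position; "ee_rot": TCP orientation; "force": force on the tool from outside, world axes, zero at the start; "torque": the same for the moment, N m; "gripper_width": finger opening in mm; "gripper_force": force on a finger pad.
Only numpy, scipy, OpenCV 4.12 (cv2) and the standard library are available. Lean on these libraries where they do the work, as an engineer would, in place of code of your own. Each camera call takes 0.05 s, during which the arm holds its last target. There are 200 camera calls.

## Task

Pick up the glass counting slide from the cork mat, lay it flat on the microscope stage with its walls upwards, and slide it back under the two sprung clips until both clips have ridden over its leading wall and snapped down onto its frosted ends. It is glass: do not press it hard onto the stage or ram it into the stop; let go of it there. Leave the cups, the dropper bottle and the beaker standing where they are.

Things in the scene. Friction and masses are not known exactly. Their poses are not given: they have to be found in the camera images.
- scope: White digital microscope stand, fixed. Origin: underside of its base, below the middle of the stage; +x points to its rear, +y to its left, z up. Base 220 mm wide, from x = -100 to +180 mm, 28 mm high; on it lie the stage and, on the stage's rear, the steel carriage with the stop and the two clips. A slide goes in from the front, pushed along the stage to +x.
- stage_mid (a point): Point on the surface of the flat dark steel stage, on its middle line, 34 mm above the bench; axes as the microscope's. The stage reaches 95 mm to the front and 115 mm to the rear of it and 75 mm to each side; all of it in front of the clips is bare and flush.
- travel_mid (a point): Point fixed to the stand, on the stage surface, 40 mm behind stage_mid; axes as the stand's. The stop's front face (three lugs, 6 mm high, at y 0 and +-32 mm, square to x) stands up to 25 mm before or behind this point: the carriage was left anywhere in its 50 mm travel, which is NOT measured, so find it by feel or eye. It does not yield to a push.
- column_foot (a point): Foot of the column, 24 mm thick and 250 mm tall, at the stand's rear left, 145 mm behind and 80 mm left of stage_mid. A boom from its top runs 150 mm to the left rear (45 degrees) and carries the microscope tube (56 mm at the thickest, 120 to 265 mm above the bench), swung aside: its axis is 251 mm behind and 186 mm left of stage_mid.
- slide: Clear glass counting slide, 50 g; origin: centre of its underside, z up. Plate 44 (x) x 64 (y) x 5 mm. Walls 4 mm wide rise to 8 mm along both 64 mm edges (x = +-20); cross walls at y = +-13 (3 wide) enclose the grid. Outside these are the frosted ends, 5 mm high, where the toes belong. Alike either way round; goes in with a 64 mm edge leading; can be held by its two ends, 64 mm apart.
- clip_left (a joint): Left (+y) stage clip: angle in rad about its rivet; 0 = down by the bare stage, grows as it lifts, about 0.17 with its toe on an 8 mm wall, 0.10 snapped down on a 5 mm frosted end. Spring strip 7 mm wide at y = +23 mm, pointing to -x: toe (radius 2.5 mm) centred 7.5 mm before the stop face; from it a lead-in rises forward, its tip 33 mm before the stop face, 13.5 mm above the stage.
- clip_right (a joint): Right (-y) stage clip, at y = -23 mm, otherwise as the left. Each presses down with 1 to 2 N; pushing the slide under both takes up to about 6 N while the wall climbs the lead-ins. Once the toes have crossed the 4 mm leading wall they drop 3 mm and the push falls off; the leading edge meets the stop about 3 mm after they begin to drop.
- mat: Cork mat on the bench, 130 x 130 mm, 4 mm thick, on which the slide lies at the start; origin: centre of its underside.
- cup_a: Standing on the black saucer: clear plastic cup of soil, 118 mm high, 86 mm wide at the foot; origin: centre of its underside; a bystander.
- cup_b: Standing at the back: clear plastic cup of soil, 118 mm high, 86 mm wide at the foot; origin: centre of its underside; a bystander.
- cup_c: Standing at the back: clear plastic cup of soil, 118 mm high, 86 mm wide at the foot; origin: centre of its underside; a bystander.
- dropper: Amber dropper bottle, 34 mm wide, 85 mm high; origin: centre of its underside; a bystander.
- beaker: Glass beaker, 68 mm wide, 75 mm high; origin: centre of its underside; a bystander.
Things that resemble listed ones, but are neither listed nor needed, are in the scene too. There is more than one size of the mat; the one meant has the size given above. What is shaped like the slide but purple is not meant.

How it is judged (in metres and radians):
On the way:
1. the slide has lifted both clips onto its leading wall (value of joint each of clip_left, clip_right above 0.145 rad and z of slide in the frame of scope between 0.032 and 0.039 m).
At the end, for the whole second after the job is handed in: Both clips are snapped down on the slide's frosted ends (0.07 to 0.135 rad); the slide rests flat on the stage (tilt under 0.05 rad, within 2.5 mm of it), walls up, square within 0.1 rad, its centre within 10 mm of the stage's middle line and from 13 mm before to 47 mm behind stage_mid (value of joint clip_left between 0.07 and 0.135 rad and value of joint clip_right between 0.07 and 0.135 rad and angle between slide's own z axis and vertical below 0.05 rad and angle between the y axis of slide and the y axis of scope, either way round below 0.1 rad and z of slide in the frame of scope between 0.032 and 0.0365 m and linear speed of slide below 0.01 m/s and x of slide in the frame of scope between -0.013 and 0.047 m and y of slide in the frame of scope between -0.01 and 0.01 m); the robot touches nothing.
It fails at once if the slide is forced: more than 25 N in all between it and the microscope (stage, stop and clips) (contact force between slide and scope above 25 N).
It fails at once if a cup, the dropper bottle or the beaker is shifted more than 30 mm or tipped by more than 0.3 rad (distance of any of cup_a, cup_b, cup_c, dropper, beaker from where it was at the start of the episode above 0.03 m or angle between any of cup_a, cup_b, cup_c, dropper, beaker's own z axis and vertical above 0.3 rad).
It also fails if it takes over 64 s, if anything falls off the work surface, if the arm or the gripper's body presses on something with over 40 N, if the wrist force passes 120 N, or if a joint passes its speed limit or range.

## Working session

There is one attempt and no reset: what is moved stays moved. The work goes in short steps, Python scripts to look and compute and a shell command to move; the robot and the scene stay as the last step left them, time stands still between calls to the robot, and variables do not carry over. Pictures are saved under pics/ and viewed, at most 10 in all, crops included, and the job is handed in when it is done.

```bash
mkdir -p pics; python3 - <<'E'
from workcell import telemetry, eyes
import cv2
for n in("top","side"):
    im=eyes.grab_frame(n); cv2.imwrite(f"pics/{n}0.png",im[:,:,::-1]); c=eyes.calibration(n); print(n,c["camera_matrix"],c["world_from_camera"].round(3) if hasattr(c["world_from_camera"],'round') else c["world_from_camera"])
s=telemetry.state(); print(s)
E
```

```text
top [[497.04988379   0.         324.1790982 ]
 [  0.         497.04988379 196.34842129]
 [  0.           0.           1.        ]] [[ 1.800000e-02 -9.810000e-01  1.920000e-01  1.628520e+02]
 [-1.000000e+00 -2.100000e-02 -1.500000e-02  1.965000e+01]
 [ 1.800000e-02 -1.920000e-01 -9.810000e-01  1.710269e+03]
 [ 0.000000e+00  0.000000e+00  0.000000e+00  1.000000e+00]]
side [[496.61005575   0.         325.4468286 ]
 [  0.         496.61005575 200.30479058]
 [  0.           0.           1.        ]] [[-9.000000e-01 -2.740000e-01  3.390000e-01 -7.433500e+01]
 [-4.360000e-01  5.470000e-01 -7.150000e-01  1.183373e+03]
 [ 1.000000e-02 -7.910000e-01 -6.120000e-01  1.075460e+03]
 [ 0.000000e+00  0.000000e+00  0.000000e+00  1.000000e+00]]
{'time_s': 0.1, 'qpos': array([ 6.41144876e+01,  1.83469973e+01,  8.96990380e+01,  8.57304421e-04,
        7.20432617e+01, -1.14544205e+00]), 'qvel': array([-0.04539593, -0.09572514, -0.10516657,  0.02005291,  0.02988543,
        0.04307005]), 'effort': array([ 9.30834467e-04, -4.13331699e+01, -2.32510400e+01,  7.28637935e-02,
        4.21699800e-02, -5.78916388e-05]), 'ee_pos': array([240.42616237, 521.80973293, 200.8167577 ]), 'ee_rot': array([-1.79910737e+02, -2.60005236e-03,  1.55259663e+02]), 'force': array([-0.89147757,  0.56742308, -0.5475376 ]), 'torque': array([ 0.02014419, -0.0316908 ,  0.04929622]), 'gripper_force': 0.0, 'gripper_width': 91.12024496337862}
```

View pics/top0.png

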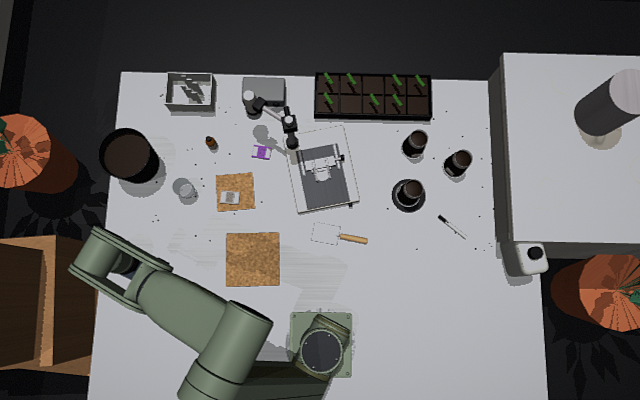

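View pics/side0.png

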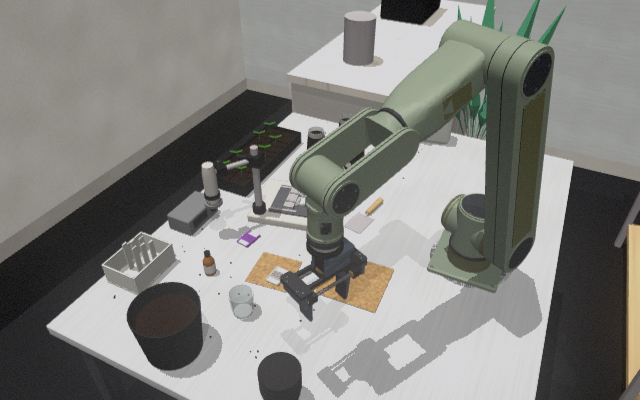

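Top view: two cork mats, a small one at (235,192) carrying a pale slide at (230,198) and a larger bare one at (252,259). A purple slide lookalike is at (261,153). The scope stage is at (325,175), with the column and tube near (290,130). The 130 mm mat with the clear slide should be the small one. I'll check that in an enlarged crop.

```bash
cat > h.py <<'E'
from workcell import telemetry, eyes
import cv2, numpy as np
C={n:eyes.calibration(n) for n in("top","side")}
def ray(n,px,z):
    K=np.array(C[n]["camera_matrix"]);T=np.array(C[n]["world_from_camera"])
    d=T[:3,:3]@np.linalg.solve(K,np.array([px[0],px[1],1.]));o=T[:3,3]
    return o+d*(z-o[2])/d[2]
def proj(n,p):
    K=np.array(C[n]["camera_matrix"]);T=np.linalg.inv(np.array(C[n]["world_from_camera"]))
    q=K@(T[:3,:3]@np.array(p,float)+T[:3,3]);return q[:2]/q[2]
def grab(n,k=1): return np.mean([eyes.grab_frame(n)[:,:,::-1] for _ in range(k)],0).clip(0,255).astype(np.uint8)
E
python3 - <<'E'
from h import *
im=cv2.imread("pics/top0.png"); c=im[115:240,205:365]
cv2.imwrite("pics/c0.png",cv2.resize(c,None,fx=4.7,fy=4.7,interpolation=cv2.INTER_CUBIC))
hsv=cv2.cvtColor(im,cv2.COLOR_BGR2HSV)
m=cv2.inRange(hsv,(8,70,80),(25,255,255))
for ct in cv2.findContours(m,0,2)[0]:
    if 300<cv2.contourArea(ct)<8000:
        r=cv2.minAreaRect(ct); b=cv2.boxPoints(r); w=np.array([ray("top",p,4) for p in b]); print(r, w.round(0)[:,:2].tolist(), np.linalg.norm(w[1]-w[0]),np.linalg.norm(w[2]-w[1]))
E
```

```text
((609.0, 292.5), (77.0, 60.0), 90.0) [[312.0, -889.0], [316.0, -1099.0], [58.0, -1072.0], [55.0, -868.0]] 209.62311113486 259.75113697751726
((45.0, 305.0), (140.0, 90.0), 90.0) [[339.0, 1096.0], [345.0, 792.0], [-110.0, 743.0], [-114.0, 1032.0]] 303.8942414910383 457.30633489646493
((252.0, 259.0), (51.99999237060547, 53.99999237060547), 0.0) [[182.0, 320.0], [364.0, 330.0], [368.0, 151.0], [185.0, 145.0]] 182.8189262017872 178.47106893718376
((234.64007568359375, 191.7412567138672), (36.49129867553711, 36.990325927734375), 86.42366790771484) [[566.0, 379.0], [577.0, 250.0], [447.0, 236.0], [436.0, 364.0]] 129.4643007559221 130.52050767731694
((25.0, 150.5), (73.0, 50.0), 90.0) [[771.0, 1157.0], [776.0, 980.0], [509.0, 948.0], [506.0, 1119.0]] 176.67610892033937 268.3868853876708
```

View pics/c0.png

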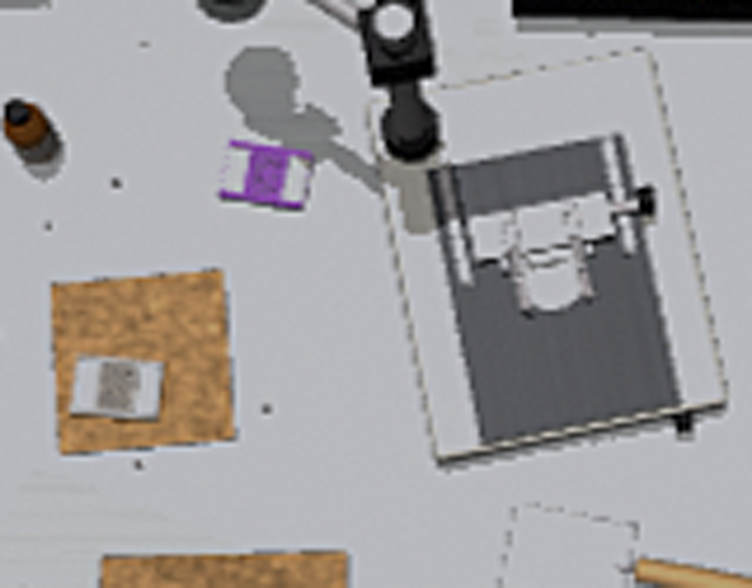

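The crop confirms the 130 mm mat, with the clear and frosted slide on it at crop (117,388). The purple one at (265,175) is the decoy. The stage's front corners are at (482,443) and (680,403), and the clips sit around (522,285) and (587,270).

```bash
python3 - <<'E'
from h import *
im=grab("top",6); hsv=cv2.cvtColor(im,cv2.COLOR_BGR2HSV)
big=cv2.resize(im,None,fx=4,fy=4,interpolation=cv2.INTER_CUBIC); hs=cv2.cvtColor(big,cv2.COLOR_BGR2HSV)
P=lambda q:(np.array(q)+.5)/4-.5
cork=cv2.inRange(hs,(8,75,80),(25,255,255)); roi=np.zeros_like(cork)
r=cv2.minAreaRect(cv2.findNonZero(cork[680:860,840:1040]) ); b=cv2.boxPoints(r)+[840,680]
cv2.fillPoly(roi,[b.astype(int)],255); roi=cv2.erode(roi,np.ones((9,9)))
m=cv2.morphologyEx(cv2.morphologyEx(roi&~cork,2,np.ones((7,7))),3,np.ones((15,15)))
ct=max(cv2.findContours(m,0,2)[0],key=cv2.contourArea); rr=cv2.minAreaRect(ct)
bx=np.array([ray("top",P(p),10)for p in cv2.boxPoints(rr)]); print("slide",bx.round(1)[:,:2].tolist(),[np.linalg.norm(bx[i+1]-bx[i]).round(1) for i in(0,1)],"c",bx.mean(0).round(1))
L=bx[1]-bx[0] if np.linalg.norm(bx[1]-bx[0])>np.linalg.norm(bx[2]-bx[1]) else bx[2]-bx[1]; print("long dir",np.degrees(np.arctan2(L[1],L[0])))
q=lambda c:((np.array(c)+.5)/4.7-.5)+[205,115]
mod=[];w=[]
for c,z,p in[((440,458),28,(-100,110)),((724,403),28,(-100,-110)),((652,52),28,(180,-110)),((482,443),34,(-95,75)),((680,403),34,(-95,-75)),((617,136),34,(115,-75)),((430,172),34,(115,75))]:
    mod.append(p);w.append(ray("top",q(c),z)[:2])
mod=np.array(mod,float);w=np.array(w);mc=mod.mean(0);wc=w.mean(0)
U,S,V=np.linalg.svd((mod-mc).T@(w-wc));R=V.T@U.T;t=wc-R@mc
print("scope",t.round(1),"yaw",np.degrees(np.arctan2(R[1,0],R[0,0])),"det",np.linalg.det(R));print((w-(mod@R.T+t)).round(1).tolist())
# carriage lugs / clip tips/features in scope frame
for c,z in[((530,310),46),((590,295),46),((480,265),40),((612,238),40),((517,265),38),((585,245),38)]: print(c,((ray("top",q(c),z)[:2]-t)@R).round(1))
E
```

```text
slide [[465.7, 357.8], [511.9, 356.1], [506.6, 289.0], [460.5, 291.1]] [np.float64(46.2), np.float64(67.3)] c [486.2 323.5  10. ]
long dir -94.45970572150745
scope [553.5   0.9] yaw 12.436379767289832 det 1.0000000000000007
[[2.9, -4.1], [0.7, 3.7], [-4.2, -0.9], [1.2, -1.4], [1.5, 1.2], [-1.6, 4.7], [-0.4, -3.1]]
(530, 310) [-6.4 20.3]
(590, 295) [ -3.8 -24.9]
(480, 265) [35.4 49.5]
(612, 238) [ 36.7 -50. ]
(517, 265) [30.6 22.7]
(585, 245) [ 35.8 -29.5]
```

```bash
python3 -m crank '[{"dx":0.05,"dy":-0.041,"yaw":0.7},{"dx":0.05,"dy":-0.041,"yaw":0.7},{"dx":0.05,"dy":-0.041,"yaw":0.7},{"dx":0.05,"dy":-0.041,"yaw":0.7},{"dx":0.05,"dy":-0.041,"yaw":0.7},{"dx":0.05,"dy":-0.041,"yaw":0.6},{"dz":-0.05},{"dz":-0.05},{},{}]' 1 15
```

```text
validation failed for argument at $[0]...
```

```bash
python3 -m crank '[{"dx":0.05,"dy":-0.041,"dz":0,"yaw":0.7},{"dx":0.05,"dy":-0.041,"dz":0,"yaw":0.7},{"dx":0.05,"dy":-0.041,"dz":0,"yaw":0.7},{"dx":0.05,"dy":-0.041,"dz":0,"yaw":0.7},{"dx":0.05,"dy":-0.041,"dz":0,"yaw":0.7},{"dx":0.05,"dy":-0.041,"dz":0,"yaw":0.6},{"dx":0,"dy":0,"dz":-0.05,"yaw":0},{"dx":0,"dy":0,"dz":-0.05,"yaw":0},{"dx":0,"dy":0,"dz":0,"yaw":0},{"dx":0,"dy":0,"dz":0,"yaw":0}]' 1 15
```

```text
time_s: 1.65
ee_pos: [481.5, 326.2, 123.0]
ee_rot: [179.9, 0.1, 175.8]
force: [0.1, 0.0, 0.6]
gripper_width: 91.2
gripper_force: 0.0
```

```bash
python3 -m crank '[{"dx":0,"dy":-0.0015,"dz":-0.05,"yaw":0},{"dx":0,"dy":-0.0015,"dz":-0.05,"yaw":0},{"dx":0,"dy":0,"dz":0,"yaw":0},{"dx":0,"dy":0,"dz":0,"yaw":0}]'; python3 - <<'E'
from h import *
im=grab("side",4); u=proj("side",(486,323,10)); print(u)
x,y=(u-[55,50]).astype(int); c=im[y:y+100,x:x+120]; cv2.imwrite("pics/s1.png",cv2.resize(c,None,fx=6,fy=6,interpolation=cv2.INTER_CUBIC))
E
```

```text
time_s: 2.15
ee_pos: [482.3, 324.3, 44.0]
ee_rot: [179.8, 0.2, 175.8]
force: [0.2, 0.3, -0.5]
gripper_width: 91.2
gripper_force: 0.0
[277.64401594 274.79598427]
```

View pics/s1.png

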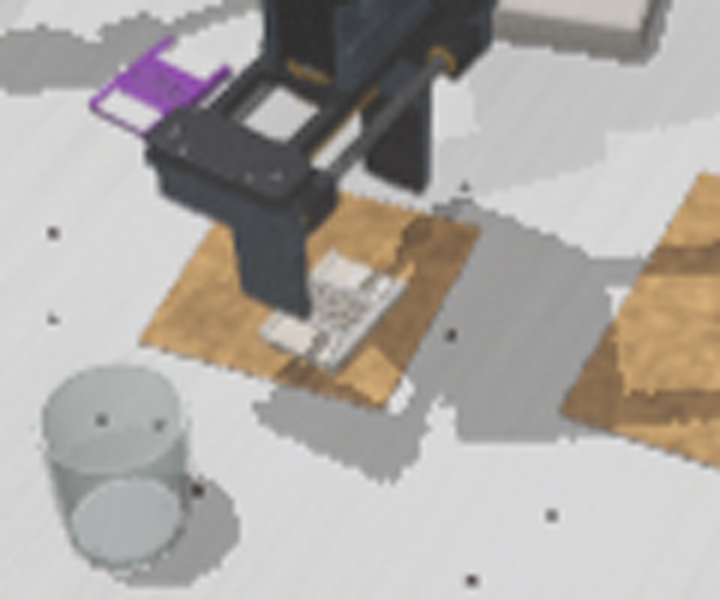

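Side view: the slide sits between the open fingers, centred near crop (335,312) against a predicted (334,305), so the estimate holds. Descending.

```bash
python3 -m crank '[{"dx":0,"dy":0,"dz":-0.02,"yaw":0},{"dx":0,"dy":0,"dz":-0.011,"yaw":0},{"dx":0,"dy":0,"dz":-0.006,"yaw":0},{"dx":0,"dy":0,"dz":0,"yaw":0},{"dx":0,"dy":0,"dz":0,"yaw":0},{"dx":0,"dy":0,"dz":0,"yaw":0}]'
```

```text
time_s: 3.1
ee_pos: [480.9, 323.2, 12.3]
ee_rot: [180.0, 0.0, 175.8]
force: [-0.1, 0.3, -0.2]
gripper_width: 90.9
gripper_force: 0.0
```

```bash
python3 -m crank '[{"dx":0,"dy":0,"dz":0.001,"yaw":0},{"dx":0,"dy":0,"dz":0,"yaw":0},{"dx":0,"dy":0,"dz":0,"yaw":0},{"dx":0,"dy":0,"dz":0,"yaw":0},{"dx":0,"dy":0,"dz":0,"yaw":0},{"dx":0,"dy":0,"dz":0,"yaw":0},{"dx":0,"dy":0,"dz":0,"yaw":0},{"dx":0,"dy":0,"dz":0,"yaw":0}]' 0.6 20
```

```text
time_s: 4.1
ee_pos: [480.7, 323.0, 12.8]
ee_rot: [180.0, 0.0, 175.8]
force: [-0.2, 0.0, 0.2]
gripper_width: 55.1
gripper_force: 0.0
```

```bash
python3 - <<'E'
from workcell import telemetry
import numpy as np
s=[telemetry.state() for _ in range(5)];print(s[0]["gripper_width"],s[-1]["ee_pos"],s[0]["gripper_force"],s[0]["force"])
E
```

```text
55.08220272300219 [480.65147518 323.04129622  12.76716516] 0.0 [-0.24516107  0.02876624  0.21487259]
```

```bash
python3 - <<'E'
from h import *
out=[]
for n,h in(("side",(45,40)),("top",(45,40))):
    im=grab(n,4); u=proj(n,(486,323,10)); x,y=(u-h).astype(int); out.append(cv2.resize(im[y:y+80,x:x+65],None,fx=6,fy=6,interpolation=cv2.INTER_CUBIC))
cv2.imwrite("pics/s2.png",np.hstack(out))
E
```

```text
(no output)
```

View pics/s2.png

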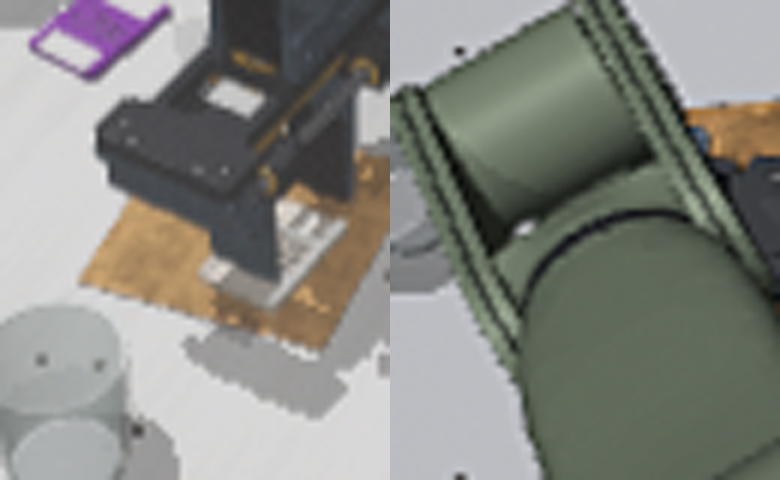

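Side view: the fingers closed over the slide, with the left fingertip above the frosted end. The tips must therefore be higher than reported, so I'll measure them in the picture.

```bash
python3 - <<'E'
from h import *
from workcell import telemetry
a=np.radians(-4.2);R=np.array([[np.cos(a),-np.sin(a)],[np.sin(a),np.cos(a)]])
for lab,tcp,w,h,cr in(("s1",(482.3,324.3),91,(55,50),"obs near-right (308,318), left(240,290)"),("s2",(480.7,323),55.1,(45,40),"obs right (280,280), left (215,250)")):
    print(lab,cr); o=(proj("side",(486,323,10))-h).astype(int)
    for z in ((36,46) if lab=="s1" else (0,5,10,15)):
        for sx,y in((-16,w/2+13.5),(16,w/2+13.5),(-16,w/2)):
            p=np.array(tcp)+R@[sx,y]; print(z,sx,y,((proj("side",(*p,z))-o+.5)*6).round(0))
print(telemetry.state()["qpos"].round(2))
E
```

```text
s1 obs near-right (308,318), left(240,290)
36 -16 59.0 [296. 365.]
36 16 59.0 [241. 340.]
36 -16 45.5 [313. 347.]
46 -16 59.0 [295. 351.]
46 16 59.0 [239. 325.]
46 -16 45.5 [312. 332.]
s2 obs right (280,280), left (215,250)
0 -16 41.05 [267. 332.]
0 16 41.05 [212. 307.]
0 -16 27.55 [282. 314.]
5 -16 41.05 [266. 325.]
5 16 41.05 [211. 300.]
5 -16 27.55 [282. 307.]
10 -16 41.05 [265. 318.]
10 16 41.05 [210. 293.]
10 -16 27.55 [281. 300.]
15 -16 41.05 [265. 311.]
15 16 41.05 [210. 285.]
15 -16 27.55 [281. 293.]
[ 3.276e+01  2.888e+01  1.031e+02  1.000e-02  4.802e+01 -5.300e+01]
```

The picture puts the tips at about z = 24, roughly 19 mm higher than the 8 mm figure gives. That matches the lack of contact. I'll reopen and go down in guarded steps.

```bash
python3 -m crank '[{"dx":0,"dy":0,"dz":0,"yaw":0},{"dx":0,"dy":0,"dz":0,"yaw":0},{"dx":0,"dy":0,"dz":0,"yaw":0},{"dx":0,"dy":0,"dz":0,"yaw":0},{"dx":0,"dy":0,"dz":0,"yaw":0},{"dx":0.001,"dy":0,"dz":-0.005,"yaw":0},{"dx":0,"dy":0,"dz":-0.005,"yaw":0},{"dx":0,"dy":0,"dz":-0.005,"yaw":0},{"dx":0,"dy":0,"dz":0,"yaw":0},{"dx":0,"dy":0,"dz":0,"yaw":0}]' 1; python3 - <<'E'
from h import *
im=grab("side",4); u=proj("side",(486,323,10)); x,y=(u-[50,45]).astype(int); c=im[y:y+70,x:x+80]; cv2.imwrite("pics/s3.png",cv2.resize(c,None,fx=8,fy=8,interpolation=cv2.INTER_CUBIC))
E
```

```text
time_s: 5.75
ee_pos: [481.5, 323.1, 0.8]
ee_rot: [180.0, 0.0, 175.8]
force: [0.1, 0.0, -0.0]
gripper_width: 91.1
gripper_force: 0.0
```

View pics/s3.png

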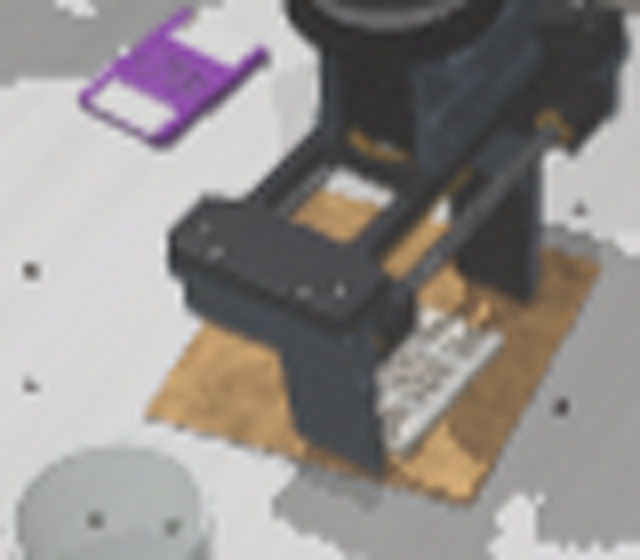

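The fingers straddle the slide with the tips still above the mat. The left tip is at crop (370,470).

```bash
python3 -m crank '[{"dx":0,"dy":0,"dz":-0.002,"yaw":0},{"dx":0,"dy":0,"dz":-0.002,"yaw":0},{"dx":0,"dy":0,"dz":-0.001,"yaw":0},{"dx":0,"dy":0,"dz":0,"yaw":0},{"dx":0,"dy":0,"dz":0,"yaw":0}]'; python3 -m crank '[{"dx":0,"dy":0,"dz":-0.001,"yaw":0},{"dx":0,"dy":0,"dz":0,"yaw":0}]'; python3 - <<'E'
from h import *
a=np.radians(-4.2);R=np.array([[np.cos(a),-np.sin(a)],[np.sin(a),np.cos(a)]])
im=grab("side",4); u=proj("side",(486,323,10)); x,y=(u-[50,45]).astype(int); g=cv2.cvtColor(im,cv2.COLOR_BGR2GRAY)
# lower end of dark finger column, along its outer face
s=telemetry.state()["ee_pos"]
for z in(0,5,10): print(z,[proj("side",(*(s[:2]+R@[sx,59]),z)).round(1).tolist() for sx in(-10,0,10)])
for sx in(-10,0,10):
    c=proj("side",(*(s[:2]+R@[sx,59]),5)); print(sx,[int(v) for v in g[int(c[1])-10:int(c[1])+5,int(round(c[0]))]],int(c[1])-10)
E
```

```text
time_s: 6.58
ee_pos: [481.5, 323.1, -3.2]
ee_rot: [180.0, 0.0, 175.8]
force: [0.4, 0.8, 0.7]
gripper_width: 91.3
gripper_force: 0.0
time_s: 6.82
ee_pos: [481.4, 323.0, -4.1]
ee_rot: [180.0, -0.0, 175.8]
force: [-1.1, -0.3, -0.8]
gripper_width: 90.9
gripper_force: 0.0
0 [[270.4, 292.1], [267.5, 290.7], [264.6, 289.4]]
5 [[270.3, 290.9], [267.4, 289.5], [264.5, 288.2]]
10 [[270.2, 289.7], [267.3, 288.3], [264.4, 287.0]]
-10 [74, 74, 75, 73, 73, 75, 78, 90, 110, 132, 134, 137, 157, 158, 158] 280
0 [73, 74, 74, 76, 74, 75, 78, 92, 113, 132, 132, 138, 155, 155, 155] 279
10 [72, 74, 75, 74, 75, 74, 76, 86, 112, 115, 136, 152, 154, 155, 157] 278
```

```bash
for i in 1 2; do :; done; python3 -m crank '[{"dx":0,"dy":0,"dz":-0.001,"yaw":0},{"dx":0,"dy":0,"dz":-0.001,"yaw":0},{"dx":0,"dy":0,"dz":0,"yaw":0}]'; python3 -m crank '[{"dx":0,"dy":0,"dz":-0.001,"yaw":0},{"dx":0,"dy":0,"dz":0,"yaw":0}]' | sed -n '2p;4p'
```

```text
time_s: 7.4
ee_pos: [481.4, 323.0, -5.7]
ee_rot: [-180.0, -0.0, 175.8]
force: [0.2, 0.3, 0.3]
gripper_width: 91.3
gripper_force: 0.0
ee_pos: [481.4, 323.0, -6.5]
force: [0.4, 0.4, -0.5]
```

```bash
python3 -m crank '[{"dx":0,"dy":0,"dz":0,"yaw":0},{"dx":0,"dy":0,"dz":0,"yaw":0},{"dx":0,"dy":0,"dz":0,"yaw":0},{"dx":0,"dy":0,"dz":0,"yaw":0},{"dx":0,"dy":0,"dz":0,"yaw":0},{"dx":0,"dy":0,"dz":0,"yaw":0},{"dx":0,"dy":0,"dz":0,"yaw":0}]' 0.6 20
```

```text
time_s: 8.52
ee_pos: [481.5, 323.1, -6.4]
ee_rot: [180.0, 0.0, 175.8]
force: [1.1, -0.3, 1.0]
gripper_width: 63.5
gripper_force: 20.0
```

Grip confirmed: 63.5 mm at 20 N. The slide's underside is at TCP z + 10.4. Now lifting and carrying it to a point in front of the clips.

```bash
python3 -m crank '[{"dx":0,"dy":0,"dz":0.02,"yaw":0},{"dx":0,"dy":0,"dz":0.04,"yaw":0},{"dx":0,"dy":0,"dz":0.04,"yaw":0},{"dx":0,"dy":0,"dz":0,"yaw":0}]' && python3 -m crank '[{"dx":0.003,"dy":-0.042,"dz":0,"yaw":0.32},{"dx":0.003,"dy":-0.042,"dz":0,"yaw":0.33},{"dx":0.003,"dy":-0.042,"dz":0,"yaw":0.33},{"dx":0.003,"dy":-0.042,"dz":0,"yaw":0.33},{"dx":0.003,"dy":-0.042,"dz":0,"yaw":0.33},{"dx":0.003,"dy":-0.042,"dz":0,"yaw":0.33},{"dx":0.003,"dy":-0.042,"dz":0,"yaw":0.33},{"dx":0.003,"dy":-0.042,"dz":0,"yaw":0.33},{"dx":0.003,"dy":-0.042,"dz":0,"yaw":0.33},{"dx":0.003,"dy":-0.039,"dz":0,"yaw":0.33}]' && python3 -m crank '[{"dx":0,"dy":0,"dz":-0.025,"yaw":0},{"dx":0,"dy":0,"dz":0,"yaw":0},{"dx":0,"dy":0,"dz":0,"yaw":0}]'
python3 - <<'E'
from h import *
im=grab("side",4); cv2.imwrite("pics/side4f.png",im)
a=proj("side",(530,-5,34)); x,y=(a-[60,45]).astype(int); print(x,y); A=cv2.resize(im[y:y+90,x:x+110],None,fx=7,fy=6.6,interpolation=cv2.INTER_CUBIC); cv2.imwrite("pics/s4.png",A)
E
```

```text
time_s: 9.02
ee_pos: [483.3, 324.2, 77.0]
ee_rot: [179.8, 0.3, 175.8]
force: [-0.3, 0.2, -0.9]
gripper_width: 63.8
gripper_force: 20.0
time_s: 10.28
ee_pos: [504.6, -11.7, 72.8]
ee_rot: [180.0, -0.1, -167.7]
force: [-0.2, 1.1, -0.8]
gripper_width: 63.2
gripper_force: 20.0
time_s: 10.65
ee_pos: [505.3, -10.3, 53.6]
ee_rot: [180.0, -0.0, -167.8]
force: [0.6, -1.0, -0.3]
gripper_width: 63.1
gripper_force: 20.0
254 157
```

View pics/s4.png

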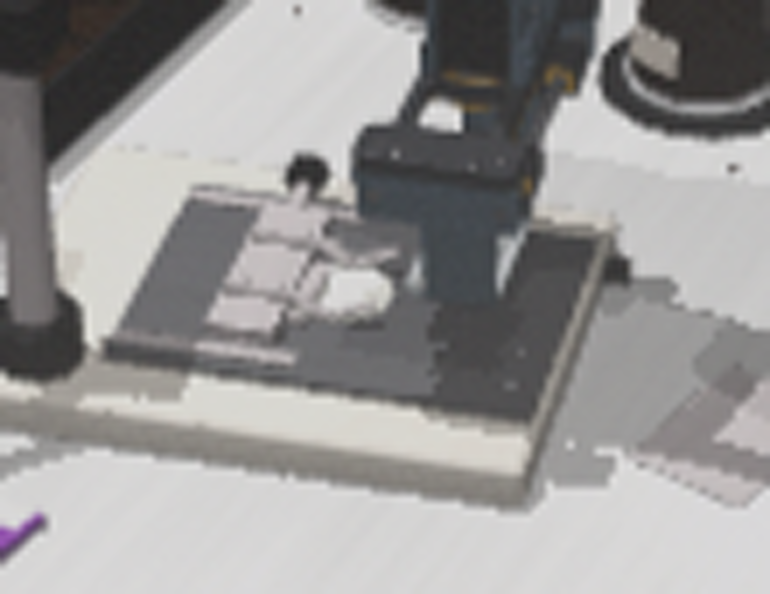

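Side view: the slide hangs level in the fingers at about (470,270), over the bare front of the stage. The stage corners are at (530,420), (105,350), (607,235) and (195,188), and the clip tips at about (400,252) and (372,318). I'll cross-check the scope pose from these.

```bash
python3 - <<'E'
from h import *
q=lambda c:((np.array(c)+.5)/[7,6.6]-.5)+[254,157]
mod=np.array([(-95,75),(115,75),(-95,-75),(115,-75)],float)
w=np.array([ray("side",q(c),34)[:2] for c in((530,420),(105,350),(607,235),(195,188))])
mc=mod.mean(0);wc=w.mean(0);U,S,V=np.linalg.svd((mod-mc).T@(w-wc));R=V.T@U.T;t=wc-R@mc
print(t,np.degrees(np.arctan2(R[1,0],R[0,0])),(w-(mod@R.T+t)).round(1).tolist())
for c in((400,252),(372,318)): print("tip",((ray("side",q(c),47)[:2]-t)@R).round(1))
t=np.array([553.5,.9])
im=cv2.imread("pics/side4f.png")
a=np.radians(12.3);R2=np.array([[np.cos(a),-np.sin(a)],[np.sin(a),np.cos(a)]])
for n in("TCP slide c",): print(((np.array([505.3,-10.3])+[4.5,1.8]-t)@R2).round(1))
E
```

```text
[554.09406883   1.03838029] 12.808691052327276 [[0.8, 3.5], [1.2, -2.0], [-1.2, -5.3], [-0.8, 3.8]]
tip [ -4.9 -23.9]
tip [-5.7 33. ]
[-44.7   0.1]
```

Both views agree: scope at (553.8, 1), yaw about 12.6°, clip tips at x ≈ -5. The stop should be near +28, so the slide centre should end near +6. Lowering with guarded steps.

```bash
python3 -m crank '[{"dx":0,"dy":0,"dz":-0.02,"yaw":0.02},{"dx":0,"dy":0,"dz":-0.01,"yaw":0.03},{"dx":0,"dy":0,"dz":-0.004,"yaw":0},{"dx":0,"dy":0,"dz":0,"yaw":0},{"dx":0,"dy":0,"dz":0,"yaw":0}]';python3 -m crank '[{"dx":0,"dy":0,"dz":-0.0006,"yaw":0},{"dx":0,"dy":0,"dz":-0.0006,"yaw":0},{"dx":0,"dy":0,"dz":0,"yaw":0},{"dx":0,"dy":0,"dz":0,"yaw":0}]'|sed -n '2p;4p'
```

```text
time_s: 11.48
ee_pos: [505.8, -10.6, 26.7]
ee_rot: [-180.0, 0.0, -167.5]
force: [0.1, 0.5, -0.2]
gripper_width: 63.4
gripper_force: 20.0
ee_pos: [505.5, -10.6, 25.4]
force: [-0.2, 0.9, -0.7]
```

Expected touch is at z ≈ 23.6.

```bash
for k in 1; do python3 -m crank '[{"dx":0,"dy":0,"dz":-0.001,"yaw":0},{"dx":0,"dy":0,"dz":0,"yaw":0},{"dx":0,"dy":0,"dz":0,"yaw":0}]'|sed -n '2p;4p'; python3 -m crank '[{"dx":0,"dy":0,"dz":-0.0007,"yaw":0},{"dx":0,"dy":0,"dz":0,"yaw":0},{"dx":0,"dy":0,"dz":0,"yaw":0}]'|sed -n '2p;4p';done; python3 -m crank '[{"dx":0,"dy":0,"dz":-0.0005,"yaw":0},{"dx":0,"dy":0,"dz":0,"yaw":0},{"dx":0,"dy":0,"dz":0,"yaw":0}]'|sed -n '2p;4p'
```

```text
ee_pos: [505.4, -10.6, 24.6]
force: [0.5, -0.4, -0.5]
ee_pos: [505.4, -10.6, 24.1]
force: [-0.3, -0.2, -1.3]
ee_pos: [505.5, -10.6, 23.7]
force: [-0.3, 0.6, -0.7]
```

```bash
python3 -m crank '[{"dx":0,"dy":0,"dz":-0.0005,"yaw":0},{"dx":0,"dy":0,"dz":0,"yaw":0},{"dx":0,"dy":0,"dz":0,"yaw":0}]'|sed -n '2p;4p'; python3 -m crank '[{"dx":0,"dy":0,"dz":-0.0005,"yaw":0},{"dx":0,"dy":0,"dz":0,"yaw":0},{"dx":0,"dy":0,"dz":0,"yaw":0}]'|sed -n '2p;4p'
```

```text
ee_pos: [505.5, -10.6, 23.6]
force: [-1.9, -0.7, 4.6]
ee_pos: [505.5, -10.6, 23.5]
force: [-2.1, 1.3, 8.2]
```

Contact at 8 N. I'll ease off a little, then slide rearwards along (0.976, 0.218).

```bash
python3 -m crank '[{"dx":0,"dy":0,"dz":0.0008,"yaw":0},{"dx":0,"dy":0,"dz":0,"yaw":0},{"dx":0,"dy":0,"dz":0,"yaw":0}]'|sed -n '2p;4p'; python3 -m crank '[{"dx":0.0037,"dy":0.0008,"dz":0,"yaw":0},{"dx":0.0037,"dy":0.0008,"dz":0,"yaw":0},{"dx":0.0037,"dy":0.0008,"dz":0,"yaw":0},{"dx":0.0037,"dy":0.0008,"dz":0,"yaw":0},{"dx":0.0037,"dy":0.0008,"dz":0,"yaw":0},{"dx":0.0037,"dy":0.0009,"dz":0,"yaw":0},{"dx":0.0037,"dy":0.0008,"dz":0,"yaw":0},{"dx":0,"dy":0,"dz":0,"yaw":0}]'|sed -n '2p;4p'
```

```text
ee_pos: [505.5, -10.6, 23.6]
force: [-1.1, 0.5, 4.0]
ee_pos: [526.4, -6.0, 23.6]
force: [-1.2, 0.5, 4.7]
```

```bash
for i in 1; do python3 -m crank '[{"dx":0.0024,"dy":0.0005,"dz":0.0003,"yaw":0},{"dx":0.0024,"dy":0.0006,"dz":0,"yaw":0},{"dx":0.0024,"dy":0.0005,"dz":0,"yaw":0},{"dx":0,"dy":0,"dz":0,"yaw":0}]'|sed -n '2,4p'; python3 -m crank '[{"dx":0.0024,"dy":0.0005,"dz":0,"yaw":0},{"dx":0.0024,"dy":0.0006,"dz":0,"yaw":0},{"dx":0,"dy":0,"dz":0,"yaw":0}]'|sed -n '2,4p'; python3 -m crank '[{"dx":0.0024,"dy":0.0005,"dz":0,"yaw":0},{"dx":0.0024,"dy":0.0006,"dz":0,"yaw":0},{"dx":0,"dy":0,"dz":0,"yaw":0}]'|sed -n '2,4p'; done
```

```text
ee_pos: [532.4, -4.6, 23.6]
ee_rot: [180.0, 0.0, -167.5]
force: [0.8, 1.4, 0.0]
ee_pos: [534.2, -4.0, 23.6]
ee_rot: [180.0, -0.2, -167.5]
force: [-4.8, -1.1, 5.1]
ee_pos: [537.9, -3.1, 23.6]
ee_rot: [180.0, -0.2, -167.5]
force: [-5.1, -1.9, 4.8]
```

Climbing the lead-ins at about 5 N. Continuing in smaller steps.

```bash
python3 -m crank '[{"dx":0.0018,"dy":0.0004,"dz":0,"yaw":0},{"dx":0.0018,"dy":0.0004,"dz":0,"yaw":0},{"dx":0,"dy":0,"dz":0,"yaw":0}]'|sed -n '2p;4p'; python3 -m crank '[{"dx":0.0018,"dy":0.0004,"dz":0,"yaw":0},{"dx":0.0018,"dy":0.0004,"dz":0,"yaw":0},{"dx":0,"dy":0,"dz":0,"yaw":0}]'|sed -n '2p;4p'; python3 -m crank '[{"dx":0.0018,"dy":0.0004,"dz":0,"yaw":0},{"dx":0.0018,"dy":0.0004,"dz":0,"yaw":0},{"dx":0,"dy":0,"dz":0,"yaw":0}]'|sed -n '2p;4p'
```

```text
ee_pos: [540.2, -2.5, 23.6]
force: [-6.3, -1.3, 6.1]
ee_pos: [542.6, -2.0, 23.6]
force: [-7.1, -2.7, 7.2]
ee_pos: [544.7, -1.4, 23.6]
force: [-8.9, -2.1, 8.6]
```

```bash
python3 -m crank '[{"dx":0,"dy":0,"dz":0.0005,"yaw":0},{"dx":0.0012,"dy":0.0003,"dz":0,"yaw":0},{"dx":0.0012,"dy":0.0002,"dz":0,"yaw":0},{"dx":0,"dy":0,"dz":0,"yaw":0}]'|sed -n '2p;4p'; python3 -m crank '[{"dx":0.0012,"dy":0.0003,"dz":0,"yaw":0},{"dx":0.0012,"dy":0.0002,"dz":0,"yaw":0},{"dx":0,"dy":0,"dz":0,"yaw":0}]'|sed -n '2p;4p'
```

```text
ee_pos: [545.6, -1.1, 23.6]
force: [-11.3, -1.8, 7.1]
ee_pos: [553.6, -0.0, 23.9]
force: [0.8, 0.3, -4.4]
```

The push fell off after a sudden advance. I'll look at whether the clips snapped down.

```bash
python3 - <<'E'
from h import *
im=grab("side",6); x,y=254+18,157+20; A=cv2.resize(im[y:y+45,x:x+60],None,fx=12,fy=12,interpolation=cv2.INTER_CUBIC); cv2.imwrite("pics/s5.png",A)
s=telemetry.state();print(s["force"],s["torque"],s["gripper_width"],s["gripper_force"])
E
```

```text
[ 3.61671504  1.00259768 -3.27651737] [ 0.15491267 -0.58032926  0.07135827] 63.67260025319695 19.99951958656311
```

View pics/s5.png

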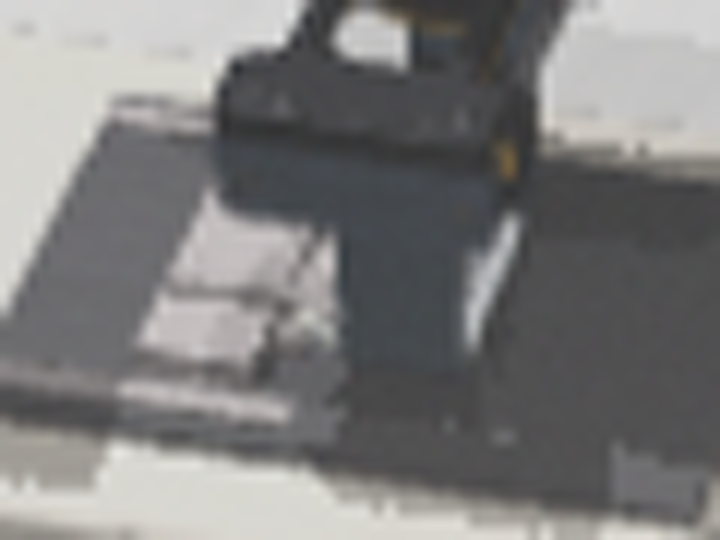

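The slide is still square in the fingers, with the rear wall at (490,280) and the same overhang as before. I'll creep on until the stop is felt.

```bash
python3 -m crank '[{"dx":0,"dy":0,"dz":-0.0003,"yaw":0},{"dx":0,"dy":0,"dz":0,"yaw":0},{"dx":0,"dy":0,"dz":0,"yaw":0}]'|sed -n '2p;4p'; python3 -m crank '[{"dx":0.0006,"dy":0.0001,"dz":0,"yaw":0},{"dx":0.0006,"dy":0.0002,"dz":0,"yaw":0},{"dx":0,"dy":0,"dz":0,"yaw":0},{"dx":0,"dy":0,"dz":0,"yaw":0}]'|sed -n '2p;4p'; 
```

```text
ee_pos: [553.4, -0.1, 24.3]
force: [4.8, 1.7, -3.2]
ee_pos: [553.5, -0.1, 24.0]
force: [5.2, 1.3, -3.4]
```

```bash
python3 -m crank '[{"dx":0.0006,"dy":0.0001,"dz":0,"yaw":0},{"dx":0.0006,"dy":0.0002,"dz":0,"yaw":0},{"dx":0,"dy":0,"dz":0,"yaw":0},{"dx":0,"dy":0,"dz":0,"yaw":0}]'|sed -n '2,4p'; python3 -m crank '[{"dx":0.0006,"dy":0.0001,"dz":0,"yaw":0},{"dx":0.0006,"dy":0.0002,"dz":0,"yaw":0},{"dx":0,"dy":0,"dz":0,"yaw":0},{"dx":0,"dy":0,"dz":0,"yaw":0}]'|sed -n '2,4p' 
```

```text
ee_pos: [553.5, 0.0, 23.7]
ee_rot: [180.0, -0.1, -167.5]
force: [3.0, -1.7, -3.1]
ee_pos: [553.8, 0.4, 23.7]
ee_rot: [180.0, -0.1, -167.5]
force: [-2.6, -2.2, -0.2]
```

The slide is on the stop with only about 3 N of push. Releasing.

```bash
python3 -m crank '[{"dx":0,"dy":0,"dz":0,"yaw":0},{"dx":0,"dy":0,"dz":0,"yaw":0},{"dx":0,"dy":0,"dz":0,"yaw":0},{"dx":0,"dy":0,"dz":0,"yaw":0}]' 0.85; python3 -m crank '[{"dx":0,"dy":0,"dz":0.01,"yaw":0},{"dx":0,"dy":0,"dz":0.04,"yaw":0},{"dx":0,"dy":0,"dz":0.06,"yaw":0},{"dx":-0.05,"dy":0,"dz":0.06,"yaw":0},{"dx":-0.06,"dy":0,"dz":0.02,"yaw":0},{"dx":-0.06,"dy":0,"dz":0,"yaw":0},{"dx":-0.05,"dy":0,"dz":0,"yaw":0},{"dx":0,"dy":0,"dz":0,"yaw":0}]'
python3 - <<'E'
from h import *
o=[]
im=grab("side",6); x,y=262,172; o.append(cv2.resize(im[y:y+55,x:x+50],None,fx=8,fy=8,interpolation=cv2.INTER_CUBIC))
im=grab("top",6); cv2.imwrite("pics/top6.png",im); x,y=300,145; o.append(cv2.resize(im[y:y+55,x:x+50],None,fx=8,fy=8,interpolation=cv2.INTER_CUBIC))
cv2.imwrite("pics/s6.png",np.hstack(o))
E
```

```text
time_s: 21.15
ee_pos: [555.1, 0.6, 24.0]
ee_rot: [180.0, 0.0, -167.5]
force: [0.4, 0.4, 0.0]
gripper_width: 77.7
gripper_force: 0.0
time_s: 22.15
ee_pos: [376.4, 0.5, 176.5]
ee_rot: [180.0, 0.0, -167.5]
force: [0.6, -0.0, 0.3]
gripper_width: 77.2
gripper_force: 0.0
```

View pics/s6.png

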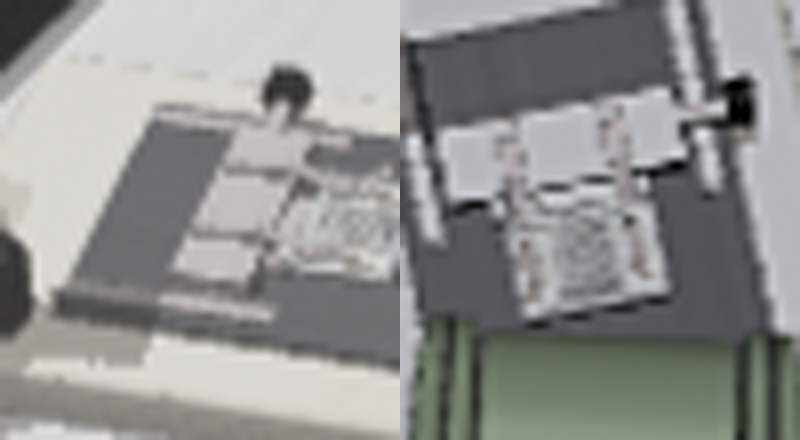

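Top view: the slide lies square between and under both clip strips, at about (590,250), against the lugs. I'll check its position numerically.

```bash
python3 - <<'E'
from h import *
t=np.array([553.8,1]);a=np.radians(12.5);R=np.array([[np.cos(a),-np.sin(a)],[np.sin(a),np.cos(a)]])
q=lambda c:((np.array(c)+.5)/8-.5)+[300-50,145]
for n,c,z in(("rearL",(528,318),39),("rearR",(668,290),39),("frontL",(508,212),42),("frontR",(645,182),42),("lugL",(498,205),40),("lugR",(645,175),40),("carL",(455,208),42),("carR",(685,160),42)): print(n,((ray("top",q(c),z)[:2]-t)@R).round(1))
E
```

```text
rearL [-16.8  28.6]
rearR [-16.5 -33. ]
frontL [30.1 28.1]
frontR [ 31.7 -32.6]
lugL [34.5 31.6]
lugR [ 35.3 -33.4]
carL [36.3 50.2]
carR [ 37.9 -51.6]
```

```bash
python3 -c "
from workcell import ticket
print(ticket.job_done())"
```

```text
the job is handed in; nothing more can be done
None
```

The slide is under both clips and against the stop, released with the arm clear, and the job is handed in at about 22 s; I judged the clips snapped down from the drop in push force, the felt stop and the pictures, not from joint readings, and no verdict was returned.

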